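# Kit case over the threshold of the counter dock

### The arm

A 6-joint arm with a two-finger parallel gripper is mounted at the origin on the work surface. World frame = base frame: x ahead of the robot, y to its left, z up, the work surface at z = 0. Lengths are in mm, angles in rad, forces in N, time in s.
With the tool pointing down it reaches from about 350 to 975 mm from the base axis. Payload 4.9 kg.
Tool frame: the origin (TCP) lies on the centre line of the jaws, within the pads' length; the fingertips stand 25 mm ahead of it and the grasp point (between the pads) lies 6 mm ahead of it; z points along the fingers, y is the line along which they close (so a half turn about z gives the same grasp; the last joint's range is limited). The gripper opens to 85 mm and grips with 20 to 120 N. Pads are 22 mm wide; open, the fingers measure 114 mm over their backs; the gripper's body (76 mm by 85 mm) begins 54 mm behind the grasp point. The pads swing forward as they close: fully open they stand 13 mm farther back than shut.
Start: joints at [1.174, 0.053, 1.613, -0, 1.476, -0.119], TCP at [171.391, 601.022, 256.304] pointing down, gripper open.
Joint ranges: [-3.01, 3.01], [-1.01, 2.22], [0.06, 2.58], [-1.02, 4.17], [0.09, 2.62], [-3.14, 3.14]. Speed limits (rad/s): [2.57, 2.57, 3.14, 3.14, 3.14, 3.14].

### API

Orientations are given as a unit quaternion [x, y, z, w].
In Python, from station import * gives the robot as it stands.
- The arm moves only by the tool move_arm, never from a script. Its argument "moves" is a list of rows, each a list of 3 entries, a list of its own where there are three numbers: the finger opening in mm, from 0 to 85.4, then the shift along the world's x, y, z in mm, then the turn, a rotation vector about the world's x, y, z in degrees. A call has 1 to 5 rows; each row is the pose to reach, as a shift and turn from the pose commanded when the call began; what a row does not reach only later rows make up. A row lasts 1/8 s, in which the tool goes at most 62.5 mm and 10.7 degrees, less where a joint would pass 70% of its speed; a pose out of reach is approached as far as the arm can. A call with a gripper value outside its range is refused whole. The fingers move at their own pace and stop on an object; "squeeze" is the grip in N (left out, the last holds). Time passes only in rows, so rows that repeat a pose let the fingers close. It gives the time, the measured TCP pose, the force, the opening and the grip force at its end, in the units of the state.
- get_state(): the state, without advancing time (a new reading comes with each control period).
- camera(name): name is "side" or "top" or "wrist"; returns a dict with "frame" (480x640x3 uint8, red, green, blue), "K" (3x3 intrinsics, pixels), "extrinsics" (4x4, takes a point from world to camera coordinates); the wrist camera has in their place "tool_from_camera" (4x4, takes a point from camera to tool coordinates, whose origin is the TCP and whose axes are the flange's). Camera axes: x right, y up, looking along -z (the intrinsics and any distortion apply to the point x, -y, -z); pixel columns grow to the right and rows downward; lengths in mm; the calibration is good to about 2 mm. A picture is of the moment at which its call begins: read the wrist's pose just before it. There is no depth.
- finish_job(): hands the job in; it is judged then, once.
The state is a dict: "time": time; "joint_pos": joint angles; "joint_velocities": joint speeds; "joint_efforts": joint torques, N m; "eef_pos": TCP position; "tcp_rot": TCP orientation; "force": force on the tool from outside, world axes, zero at the start; "torque": the same for the moment, N m; "finger_gap": opening from 0.0 (shut) to 1.0 (fully open); "grasp_force": force on a finger pad.
Only numpy, scipy, OpenCV 4.12 (cv2) and the standard library are available. Lean on these libraries where they do the work, as an engineer would, in place of code of your own. Each camera call takes 0.05 s, during which the arm holds its last target. There are 200 camera calls.

### The job

Put the olive-green kit case with the orange handle away in a lane of the black counter dock: lift its front end by the handle, with the tail still resting on the counter, so that its nose comes up over the dock's yellow threshold, then slide it in, straight in its lane, until it is home against the metal stop. Do not carry it through the air or tip it over, leave the tan case where it is, and let go at the end.

Things in the scene. Friction and masses are not known exactly. Their poses are not given: they have to be found in the camera images.
- green_case: Olive-green rigid kit case, 150 long (its x) x 80 wide x 55 mm high, 0.4-0.9 kg, balanced. Origin: centre of underside; +x to the nose, facing the dock. Upright orange loop handle on the lid: round bar 10 mm thick along y, 60 mm ahead of origin, 90 mm above underside, 30 mm free under it, posts 64 mm apart. The bar can turn between fingers, so the case pivots on its tail edge when lifted.
- green_tail (a point): Middle of the green case's bottom tail edge, 75 mm behind its origin, with the case's axes. The flat, plain tail face (80 x 55 mm) rises from this edge; it is the face to push. Pushed hard before the case has tipped level on the deck, the tail can catch on the step: ease off and it tips level once its middle is past the edge.
- tan_case: Same build as the green case (150 x 80 x 55 mm, same handle) but tan with a black handle bar; waits before the other lane. Stays where it is. Origin: centre of its underside.
- dock: Fixed black dock, 200 (x) x 270 mm (y), deck 16 mm above the counter. Origin: centre of underside; +x is the way in. Threshold: upright step at x = -100 mm with yellow strip. Metal stop 30 mm above deck, near face at x = +88 mm (case home: origin at x = +13). Two empty unwalled lanes between white lines, centred at y = -65 and +65 mm; a case waits 20-60 mm before each, roughly in line.
Things that resemble listed ones, but are neither listed nor needed, are in the scene too. Several things look just like the green_case: the one meant starts nearest to the robot's base.

How it is judged:
By the outcome, as a careful person would: the job done as asked, in the order asked, and still so for the second after the job is handed in, with the robot touching nothing.
It also fails if it takes over 58 s, if anything falls off the work surface, if the arm or the gripper's body presses on something with over 40 N, if the wrist force passes 120 N, or if a joint passes its speed limit or range.

## Working session

There is one attempt and no reset: what is moved stays moved. The work goes in short steps, Python scripts to look and compute and a tool call to move; the robot and the scene stay as the last step left them, time stands still between calls to the robot, and variables do not carry over. Pictures are saved under pics/ and viewed, at most 10 in all, crops included, and the job is handed in when it is done.

Besides the shell and the picture viewer there is one more tool, called by a JSON object that holds its "name" and its "arguments". move_arm: Moves the arm, as the interface text tells. Its arguments: {"type":"object","properties":{"moves":{"type":"array"},"squeeze":{"type":"number"}},"required":["moves"]}

```bash
mkdir -p pics; python3 - <<'E'
from station import *
import cv2,numpy as np,pickle
s=get_state();print(s['time'],s['eef_pos'],s['tcp_rot'])
d={}
for n in("top","side"):
    c=camera(n);d[n]=c;cv2.imwrite(f"pics/{n}0.png",c["frame"][:,:,::-1]);print(n,c.keys(),c["K"],c["extrinsics"])
pickle.dump(d,open("cams.pkl","wb"))
E
```

```text
0.0 [171.1722752  600.51073058 255.04858134] [ 1.38463436e-01  9.90367008e-01 -9.97102764e-04 -2.68299554e-04]
top dict_keys(['frame', 'K', 'extrinsics']) [[593.75266072   0.         320.84176971]
 [  0.         593.75266072 241.09107493]
 [  0.           0.           1.        ]] [[ 1.76765106e-02 -9.99787049e-01  1.06487927e-02 -8.28852390e+01]
 [ 9.86528298e-01  1.91724990e-02  1.62463325e-01 -5.59615072e+02]
 [-1.62632892e-01  7.63355064e-03  9.86657119e-01 -1.12782152e+03]
 [ 0.00000000e+00  0.00000000e+00  0.00000000e+00  1.00000000e+00]]
side dict_keys(['frame', 'K', 'extrinsics']) [[484.56057174   0.         313.95705676]
 [  0.         484.56057174 236.16207459]
 [  0.           0.           1.        ]] [[ 9.89266707e-01 -1.45305652e-01  1.54158739e-02 -5.82048028e+02]
 [ 1.02973905e-01  7.68113121e-01  6.31979911e-01 -4.20439718e+01]
 [-1.03671388e-01 -6.23609253e-01  7.74831429e-01 -9.32310972e+02]
 [ 0.00000000e+00  0.00000000e+00  0.00000000e+00  1.00000000e+00]]
```

View pics/top0.png

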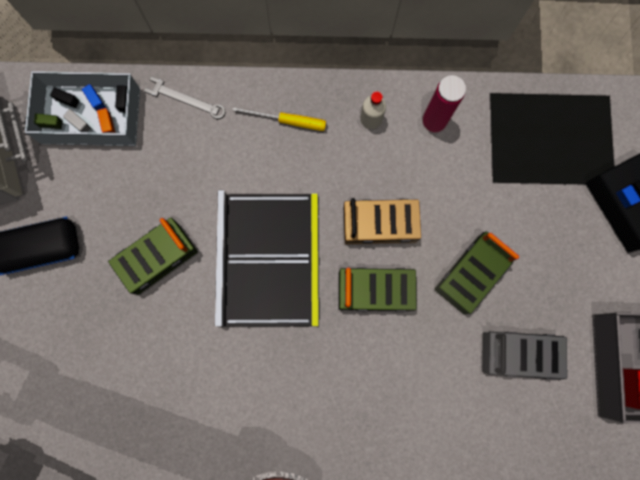

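View pics/side0.png

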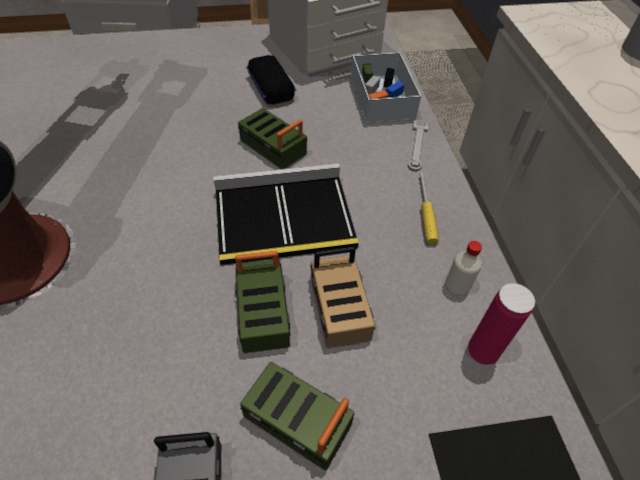

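Top view: three olive-green cases with orange handles are possible: (152,255), (378,289) and (478,272). There is also a grey case at (527,355) and the tan case at (383,221). The base sits at about (280,475), so (378,289) is nearest, and it also waits before the dock. In the side view it is at (262,300). I'll check the choice in one close crop.

```bash
cat > h.py <<'E'
import numpy as np,cv2,pickle
D=pickle.load(open("cams.pkl","rb"))
def ray(n,u,v):
    c=D[n];E=c["extrinsics"];k=np.linalg.inv(c["K"])@[u,v,1]
    d=E[:3,:3].T@np.array([k[0],-k[1],-k[2]]);return -E[:3,:3].T@E[:3,3],d
def onz(n,u,v,z):
    o,d=ray(n,u,v);return o+d*(z-o[2])/d[2]
def tri(a,b):
    (o,d),(p,e)=ray("top",*a),ray("side",*b)
    t=np.linalg.lstsq(np.c_[d,-e],p-o,rcond=None)[0]
    x,y=o+t[0]*d,p+t[1]*e;return (x+y)/2,np.linalg.norm(x-y)
E
python3 - <<'E'
from h import *
for p in[(152,255),(378,289),(478,272)]:
    q=onz("top",*p,55);print(p,q.round(),np.hypot(*q[:2]).round())
a=D["top"]["frame"][180:340,205:435];b=D["side"]["frame"][160:360,205:385]
a=cv2.resize(a,None,fx=1.74,fy=1.74,interpolation=2)
a=cv2.resize(D["top"]["frame"][180:340,205:435],(800,557),interpolation=cv2.INTER_CUBIC)
b=cv2.resize(b,(540,600),interpolation=cv2.INTER_CUBIC)
cv2.imwrite("pics/a.png",a[:,:,::-1]);cv2.imwrite("pics/b.png",b[:,:,::-1])
E
```

```text
(152, 255) [526. 256.  55.] 585.0
(378, 289) [ 468. -185.   55.] 503.0
(478, 272) [ 504. -380.   55.] 632.0
```

View pics/a.png

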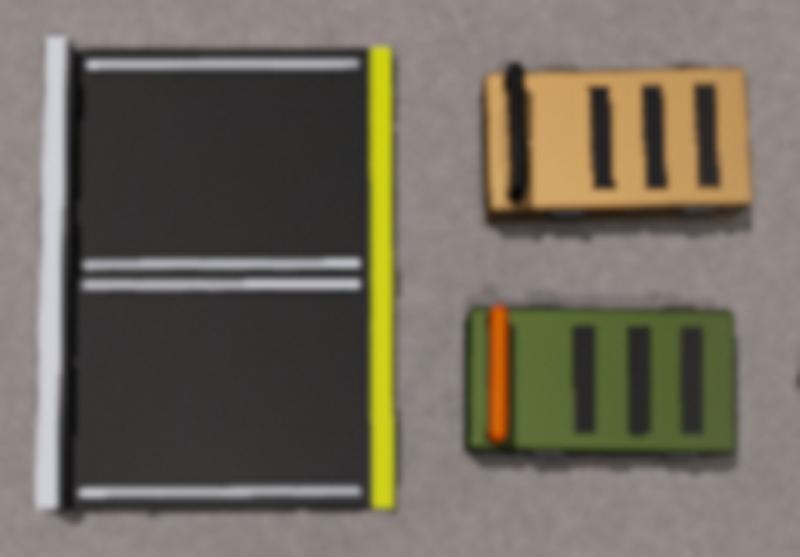

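View pics/b.png

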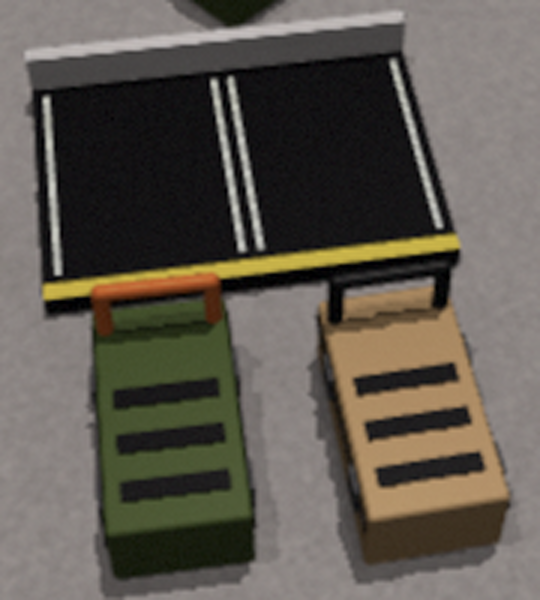

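The crops confirm the choice: an olive case with an orange bar, in the lane nearer the base. In the top crop the bar runs (499,308)-(498,438), the lid corners are at (470,310), (735,312), (735,452) and (467,450), and the threshold's outer edge is at x≈395. In the side crop the bar runs (96,294)-(218,281).

```bash
python3 - <<'E'
from h import *
T=lambda x,y:(205+x/3.478,180+y/3.481)
S=lambda x,y:(205+x/3,160+y/3)
for n,a,b in[("bar far",(499,310),(217,281)),("bar near",(498,437),(98,295)),("bar mid",(498.5,373),(157,288)),
 ("lid tail near",(735,452),(107,530)),("lid tail far",(735,312),(250,520)),
 ("thr near",(395,508),(45,298)),("thr far",(394,47),(459,246))]:
    p,e=tri(T(*a),S(*b));print(n,p.round(1),e.round(1))
print("lid z55",[onz("top",*T(*p),55)[:2].round(1) for p in[(470,310),(735,312),(735,452),(467,450)]])
print("tan lid",[onz("top",*T(*p),55)[:2].round(1) for p in[(486,73),(747,68),(750,205),(490,212)]])
print("z16 lines:",[onz("top",*T(*p),16)[:2].round(1) for p in[(360,492),(80,492),(360,285),(82,285),(360,265),(82,264),(360,63),(85,63)]])
print("thr edge z16",[onz("top",*T(*p),16)[:2].round(1) for p in[(395,508),(394,47)]])
print("stop top z46 back/front",[onz("top",*T(*p),46)[:2].round(1) for p in[(59,508),(68,38)]])
E
```

```text
bar far [ 503.1 -125.2   88.2] 3.1
bar near [ 434.5 -125.3   87.2] 3.4
bar mid [ 468.7 -125.3   87.8] 2.7
lid tail near [ 430.1 -258.4   56.6] 2.8
lid tail far [ 507.4 -260.2   51.7] 0.3
thr near [396.9 -71.   18.3] 2.8
thr far [664.7 -65.7  19.9] 1.1
lid z55 [array([ 505.1, -111. ]), array([ 506.8, -259.6]), array([ 428.8, -259. ]), array([ 427.2, -110.3])]
tan lid [array([ 641.2, -118.4]), array([ 647.2, -267.7]), array([ 567.8, -268.6]), array([ 560.9, -121.6])]
z16 lines: [array([404.2, -51.1]), array([401.3, 108.4]), array([523.1, -48.6]), array([520. , 112.3]), array([534.8, -48.4]), array([532.3, 112.8]), array([655. , -45.8]), array([651.7, 116.2])]
thr edge z16 [array([395.5, -71.2]), array([665.1, -65.7])]
stop top z46 back/front [array([391.6, 115.3]), array([659.1, 122.1])]
```

{"name": "move_arm", "arguments": {"moves": [[50, [23, -56, 0], [0, 0, 4]], [50, [46, -112, 0], [0, 0, 8]], [50, [69, -168, 0], [0, 0, 12]], [50, [92, -224, 0], [0, 0, 16]], [50, [115, -280, 0], [0, 0, 16.5]]], "squeeze": 40}}

```text
time: 0.72
eef_pos: [286.5, 319.2, 255.8]
tcp_rot: [-0.006, 1.0, -0.0, 0.0]
force: [1.5, -0.5, 0.4]
finger_gap: 0.587
grasp_force: 0.0
```

{"name": "move_arm", "arguments": {"moves": [[50, [23, -56, 0], [0, 0, 0]], [50, [46, -112, 0], [0, 0, 0]], [50, [69, -168, 0], [0, 0, 0]], [50, [92, -224, 0], [0, 0, 0]], [50, [115, -280, 0], [0, 0, 0]]]}}

```text
time: 1.35
eef_pos: [401.5, 39.1, 256.1]
tcp_rot: [-0.005, 1.0, 0.0, 0.0]
force: [0.5, 0.7, -0.1]
finger_gap: 0.585
grasp_force: 0.0
```

{"name": "move_arm", "arguments": {"moves": [[50, [22, -55, -20], [0, 0, 0]], [50, [44, -110, -40], [0, 0, 0]], [50, [67, -166, -60], [0, 0, 0]], [50, [67, -166, -60], [0, 0, 0]]]}}

```text
time: 1.85
eef_pos: [467.6, -127.5, 193.4]
tcp_rot: [-0.003, 1.0, 0.001, -0.003]
force: [-0.4, 0.2, 0.6]
finger_gap: 0.582
grasp_force: 0.0
```

```bash
python3 - <<'E'
from station import *
import cv2,pickle,numpy as np
s=get_state();c=camera("wrist");print(s['time'],s['eef_pos'],s['tcp_rot'],s['force'])
pickle.dump((s,c),open("w1.pkl","wb"));cv2.imwrite("pics/w1.png",c["frame"][:,:,::-1])
from scipy.spatial.transform import Rotation as R
def proj(p):
    t=R.from_quat(s['tcp_rot']).inv().apply(np.array(p)-s['eef_pos']);q=(np.linalg.inv(c['tool_from_camera'])@[*t,1])[:3]
    k=c['K']@[q[0],-q[1],-q[2]];return (k[:2]/k[2]).round(1)
for p in[(434.5,-125.3,90),(503,-125.3,90),(428,-110,55),(506,-110.5,55)]:print(p,proj(p))
E
```

```text
1.85 [ 467.59128756 -127.46809729  193.42073165] [-2.62933178e-03  9.99992705e-01  9.64241601e-04 -2.59736263e-03] [-0.4182455   0.16878004  0.62258922]
(434.5, -125.3, 90) [329.5 197.2]
(503, -125.3, 90) [328.6 298.8]
(428, -110, 55) [350.9 177.3]
(506, -110.5, 55) [347.5 280.7]
```

View pics/w1.png

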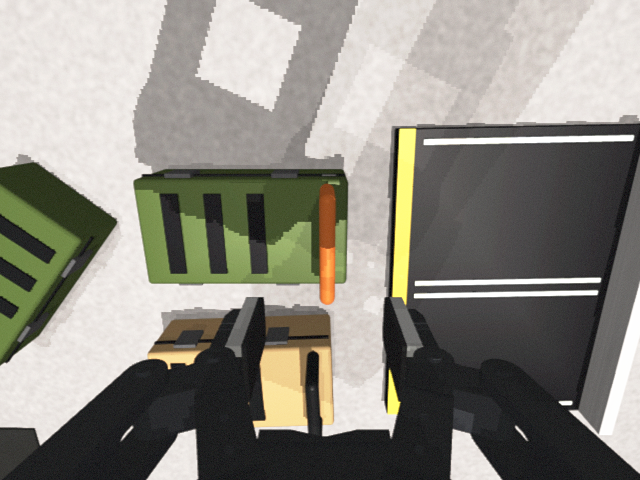

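The wrist view shows the orange bar at (328,186)-(327,300), about 1–3 mm from the prediction. The tan case below it stays clear of the fingers. I'll go down and grip the bar.

{"name": "move_arm", "arguments": {"moves": [[50, [-1, 2, -45], [0, 0, 0]], [50, [-1, 2, -80], [0, 0, 0]], [50, [-1, 2, -96], [0, 0, 0]], [50, [-1, 2, -98], [0, 0, 0]], [50, [-1, 2, -98], [0, 0, 0]]]}}

```text
time: 2.52
eef_pos: [468.4, -123.0, 100.0]
tcp_rot: [-0.005, 1.0, -0.001, 0.001]
force: [-0.1, 0.3, -0.1]
finger_gap: 0.58
grasp_force: 0.0
```

{"name": "move_arm", "arguments": {"moves": [[0, [0, 0, 0], [0, 0, 0]], [0, [0, 0, 0], [0, 0, 0]], [0, [0, 0, 0], [0, 0, 0]], [0, [0, 0, 0], [0, 0, 0]], [0, [0, 0, 0], [0, 0, 0]]], "squeeze": 40}}

```text
time: 3.15
eef_pos: [468.1, -123.7, 99.3]
tcp_rot: [-0.005, 1.0, -0.001, 0.001]
force: [-0.8, -3.2, 5.1]
finger_gap: 0.097
grasp_force: 40.0
```

{"name": "move_arm", "arguments": {"moves": [[0, [0, -3, 5], [0, 0, 0]], [0, [0, -7, 10], [0, 0, 0]], [0, [0, -12, 16], [0, 0, 0]], [0, [0, -17, 21], [0, 0, 0]], [0, [0, -21, 26], [0, 0, 0]]]}}

```text
time: 3.78
eef_pos: [467.1, -144.2, 124.3]
tcp_rot: [-0.005, 1.0, 0.0, -0.0]
force: [1.0, 0.3, -5.1]
finger_gap: 0.101
grasp_force: 38.9
```

{"name": "move_arm", "arguments": {"moves": [[0, [0, 0, 0], [0, 0, 0]], [0, [0, 0, 0], [0, 0, 0]]]}}

```text
time: 4.03
eef_pos: [467.2, -143.9, 124.1]
tcp_rot: [-0.005, 1.0, 0.0, -0.0]
force: [-0.7, -0.2, -4.7]
finger_gap: 0.097
grasp_force: 38.9
```

```bash
python3 - <<'E'
from station import *
import cv2
s=get_state();c=camera("side")["frame"][190:370,195:395];t=camera("top")["frame"][180:340,205:435]
print(s['time'],s['eef_pos'],s['force'])
im=cv2.hconcat([cv2.resize(c,(400,360),interpolation=2),cv2.resize(t,(400,360),interpolation=2)])
cv2.imwrite("pics/s2.png",im[:,:,::-1])
E
```

```text
4.025 [ 467.22197221 -143.87549232  124.11087456] [-0.74254416 -0.22617491 -4.70755292]
```

View pics/s2.png

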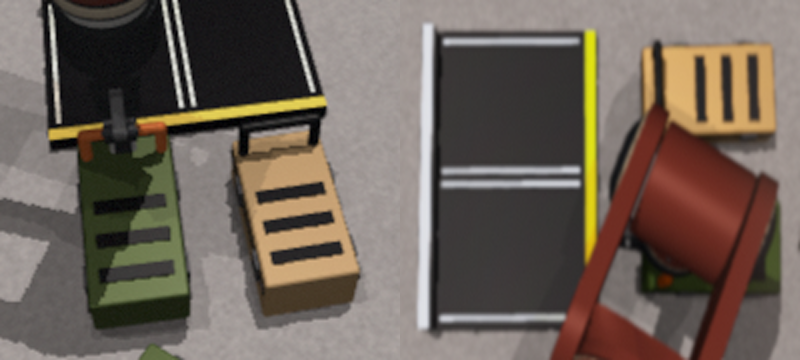

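{"name": "move_arm", "arguments": {"moves": [[0, [0, 8, 0], [0, 0, 0]], [0, [-1, 22, 0], [0, 0, 0.3]], [0, [-1, 36, 0], [0, 0, 0.3]], [0, [-1, 50, 0], [0, 0, 0.5]], [0, [-1, 60, 0], [0, 0, 0.5]]]}}

```text
time: 4.75
eef_pos: [466.4, -82.8, 124.3]
tcp_rot: [-0.01, 1.0, 0.0, 0.0]
force: [0.9, -0.8, -5.4]
finger_gap: 0.099
grasp_force: 39.0
```

{"name": "move_arm", "arguments": {"moves": [[0, [0, 12, 0], [0, 0, 0]], [0, [0, 26, 0], [0, 0, 0]], [0, [-1, 38, 0], [0, 0, 0]], [0, [-1, 46, 0], [0, 0, 0]], [0, [-1, 50, 0], [0, 0, 0]]]}}

```text
time: 5.38
eef_pos: [465.6, -33.8, 124.5]
tcp_rot: [-0.01, 1.0, -0.0, 0.0]
force: [-0.1, -1.5, -3.4]
finger_gap: 0.099
grasp_force: 39.2
```

{"name": "move_arm", "arguments": {"moves": [[0, [0, 8, 0], [0, 0, 0]], [0, [0, 16, -2], [0, 0, 0]], [0, [0, 24, -4], [0, 0, 0]], [0, [-1, 32, -7], [0, 0, 0]], [0, [-1, 40, -10], [0, 0, 0]]]}}

```text
time: 6.0
eef_pos: [465.8, 5.1, 116.8]
tcp_rot: [-0.01, 1.0, -0.002, 0.001]
force: [-1.0, -7.5, 7.3]
finger_gap: 0.1
grasp_force: 39.4
```

{"name": "move_arm", "arguments": {"moves": [[0, [0, 3, 0], [0, 0, 0]], [0, [0, 5, 0], [0, 0, 0]]]}}

```text
time: 6.25
eef_pos: [466.0, 10.1, 117.0]
tcp_rot: [-0.01, 1.0, -0.002, 0.002]
force: [-1.6, -7.2, 8.9]
finger_gap: 0.097
grasp_force: 40.6
```

```bash
python3 - <<'E'
from station import *
import cv2
s=get_state();c=camera("side")["frame"][150:350,195:395]
print(s['time'],s['eef_pos'],s['force'])
cv2.imwrite("pics/s3.png",cv2.resize(c,(600,600),interpolation=2)[:,:,::-1])
E
```

```text
6.25 [466.03112673  10.13782893 116.9826401 ] [-1.64586764 -7.1562163   8.89864206]
```

View pics/s3.png

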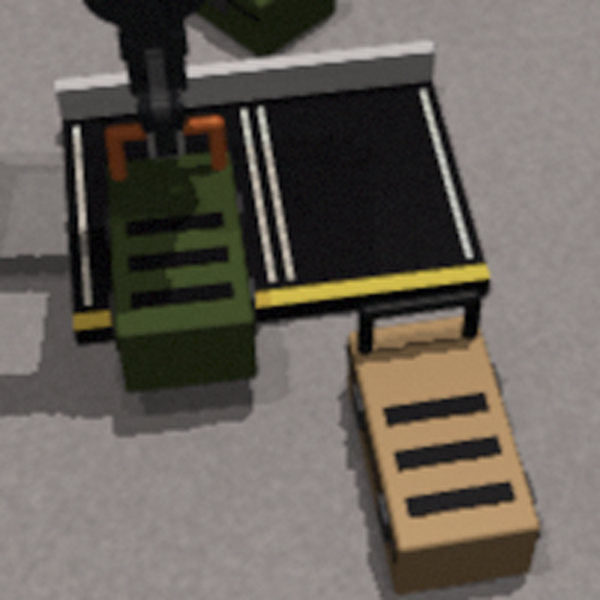

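The case now sits level on the deck, straight in the near lane, with its tail overhanging the threshold at crop (190,380). I'll slide it on in.

{"name": "move_arm", "arguments": {"moves": [[0, [0, 6, 1], [0, 0, 0]], [0, [-1, 18, 1], [0, 0, 0]], [0, [-1, 30, 1], [0, 0, 0]], [0, [-2, 42, 1], [0, 0, 0]], [0, [-2, 50, 1], [0, 0, 0]]]}}

```text
time: 6.92
eef_pos: [463.3, 61.2, 116.6]
tcp_rot: [-0.01, 1.0, -0.001, 0.001]
force: [0.4, -5.9, 5.4]
finger_gap: 0.097
grasp_force: 40.3
```

{"name": "move_arm", "arguments": {"moves": [[0, [0, 10, 0], [0, 0, 0]], [0, [0, 20, 0], [0, 0, 0]], [0, [-1, 28, 0], [0, 0, 0]], [0, [-1, 34, 0], [0, 0, 0]], [0, [-1, 37, 0], [0, 0, 0]]]}}

```text
time: 7.55
eef_pos: [462.3, 98.0, 116.9]
tcp_rot: [-0.01, 1.0, -0.001, 0.001]
force: [-1.7, -6.6, 8.4]
finger_gap: 0.098
grasp_force: 41.1
```

{"name": "move_arm", "arguments": {"moves": [[0, [0, 1, 0], [0, 0, 0]], [0, [0, 2, 0], [0, 0, 0]], [0, [0, 3, 0], [0, 0, 0]], [0, [0, 4, 0], [0, 0, 0]]]}}

```text
time: 8.05
eef_pos: [462.3, 101.5, 117.1]
tcp_rot: [-0.01, 1.0, -0.001, 0.001]
force: [-1.6, -7.2, 9.5]
finger_gap: 0.098
grasp_force: 41.2
```

{"name": "move_arm", "arguments": {"moves": [[0, [0, 1, 0], [0, 0, 0]], [0, [0, 2, 0], [0, 0, 0]], [0, [0, 3, 0], [0, 0, 0]], [0, [0, 3, 0], [0, 0, 0]]]}}

```text
time: 8.55
eef_pos: [462.5, 104.4, 117.2]
tcp_rot: [-0.01, 1.0, -0.001, 0.001]
force: [-1.1, -7.7, 9.4]
finger_gap: 0.101
grasp_force: 41.2
```

{"name": "move_arm", "arguments": {"moves": [[0, [0, 1, 0], [0, 0, 0]], [0, [0, 2, 0], [0, 0, 0]], [0, [0, 2, 0], [0, 0, 0]]]}}

```text
time: 8.93
eef_pos: [462.4, 107.0, 116.9]
tcp_rot: [-0.01, 1.0, -0.0, 0.001]
force: [-0.4, -5.0, 6.4]
finger_gap: 0.097
grasp_force: 41.3
```

{"name": "move_arm", "arguments": {"moves": [[0, [0, 1, 0], [0, 0, 0]], [0, [0, 2, 0], [0, 0, 0]], [0, [0, 2, 0], [0, 0, 0]]]}}

```text
time: 9.3
eef_pos: [462.4, 108.9, 117.0]
tcp_rot: [-0.01, 1.0, -0.001, 0.001]
force: [-0.9, -6.4, 9.0]
finger_gap: 0.097
grasp_force: 41.4
```

```bash
python3 - <<'E'
from station import *
import cv2
s=get_state();c=camera("wrist")["frame"];t=camera("side")["frame"][130:310,200:380]
print(s['time'],s['eef_pos'],s['force'])
im=cv2.hconcat([cv2.resize(t,(400,400),interpolation=2),cv2.resize(c,(400,400),interpolation=3)])
cv2.imwrite("pics/s4.png",im[:,:,::-1])
E
```

```text
9.3 [462.3862378  108.90244717 116.95109823] [-0.91509619 -6.3902286   8.9708714 ]
```

View pics/s4.png

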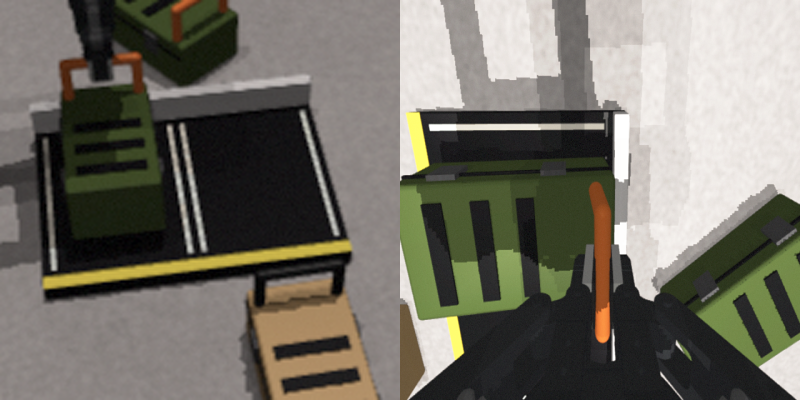

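The side view shows the case almost at the stop and straight between the lines. I'll keep easing it in until it makes contact.

{"name": "move_arm", "arguments": {"moves": [[0, [0, 1, 0], [0, 0, 0]], [0, [0, 2, 0], [0, 0, 0]], [0, [0, 2, 0], [0, 0, 0]]]}}

```text
time: 9.78
eef_pos: [462.3, 110.7, 116.9]
tcp_rot: [-0.01, 1.0, -0.001, 0.001]
force: [-0.9, -6.0, 7.2]
finger_gap: 0.096
grasp_force: 41.4
```

{"name": "move_arm", "arguments": {"moves": [[0, [0, 1, 0], [0, 0, 0]], [0, [0, 2, 0], [0, 0, 0]], [0, [0, 2, 0], [0, 0, 0]]]}}

```text
time: 10.15
eef_pos: [462.3, 112.6, 116.9]
tcp_rot: [-0.01, 1.0, -0.001, 0.001]
force: [-0.2, -7.2, 9.1]
finger_gap: 0.097
grasp_force: 41.4
```

```bash
python3 - <<'E'
from station import *
import cv2
s=get_state();c=camera("wrist")["frame"];t=camera("side")["frame"]
cv2.imwrite("pics/w5.png",c[:,:,::-1]);cv2.imwrite("pics/s5.png",t[:,:,::-1])
old=cv2.resize(cv2.imread("pics/s4.png")[:,400:,::-1],(640,480))
for r in(150,215,225,240,255):
    print(r);print(' new',[tuple(map(int,x)) for x in c[r,326:372:3]]);print(' old',[tuple(map(int,x)) for x in old[r,326:372:3]])
E
```

```text
150
 new [(36, 31, 34), (33, 33, 31), (37, 38, 39), (111, 110, 107), (255, 255, 255), (255, 254, 254), (255, 255, 254), (255, 255, 255), (255, 255, 255), (255, 255, 255), (255, 255, 255), (234, 230, 228), (221, 215, 210), (219, 213, 208), (223, 217, 213), (223, 217, 210)]
 old [(140, 136, 126), (78, 76, 75), (67, 68, 66), (34, 34, 34), (32, 32, 33), (97, 95, 93), (240, 239, 238), (255, 255, 254), (255, 255, 254), (255, 255, 255), (255, 255, 255), (255, 255, 255), (255, 255, 255), (254, 254, 254), (222, 218, 213), (221, 215, 210)]
215
 new [(51, 59, 33), (55, 63, 36), (53, 64, 34), (54, 63, 34), (46, 55, 28), (128, 128, 123), (171, 168, 162), (173, 170, 165), (188, 183, 177), (254, 254, 253), (255, 255, 255), (108, 106, 104), (113, 110, 105), (115, 112, 108), (117, 113, 110), (206, 198, 194)]
 old [(51, 62, 34), (50, 62, 32), (52, 62, 35), (51, 63, 34), (53, 63, 34), (47, 56, 28), (113, 114, 107), (155, 152, 150), (233, 231, 229), (254, 254, 253), (252, 252, 251), (195, 192, 189), (183, 180, 177), (128, 125, 121), (185, 180, 174), (210, 202, 197)]
225
 new [(52, 63, 36), (52, 64, 37),
[... 855 characters left out ...]
, 123, 118), (146, 144, 142), (147, 144, 142), (149, 147, 144), (148, 145, 142), (149, 145, 142), (146, 144, 140), (197, 190, 186), (208, 200, 196), (205, 198, 194)]
255
 new [(163, 86, 42), (153, 77, 32), (147, 74, 30), (139, 72, 30), (61, 56, 32), (143, 140, 139), (148, 145, 143), (150, 147, 144), (149, 146, 141), (150, 146, 144), (144, 142, 139), (213, 208, 201), (216, 209, 201), (217, 209, 204), (215, 209, 204), (209, 203, 197)]
 old [(157, 81, 36), (154, 79, 36), (148, 76, 34), (137, 71, 32), (70, 63, 34), (47, 58, 31), (131, 129, 124), (149, 145, 143), (149, 145, 143), (150, 147, 144), (148, 146, 143), (147, 144, 143), (146, 144, 141), (209, 203, 198), (216, 209, 204), (214, 207, 202)]
```

```bash
python3 - <<'E'
from station import *
import numpy as np
from scipy.spatial.transform import Rotation as R
s=get_state();c=camera("wrist");r=R.from_quat(s['tcp_rot']).as_matrix();M=c['tool_from_camera']
def onz(u,v,z):
    k=np.linalg.inv(c['K'])@[u,v,1];d=r@M[:3,:3]@[k[0],-k[1],-k[2]];o=r@M[:3,3]+s['eef_pos'];return (o+d*(z-o[2])/d[2]).round(1)
f=c["frame"].astype(int)
print("stop near face top",[onz(next(u for u in range(320,380) if f[v,u].min()>150),v,46) for v in(142,150,160)])
# nose lid edge: last green pixel
for v in(212,220,228,240):
    u=max(u for u in range(320,350) if f[v,u,1]-f[v,u,2]>15);print("nose",u,onz(u+2,v,71))
print("stop far edge",onz(359,225,46), "bar", onz(325,250,106))
# lid near-side edge: case heading, scan columns for green->non-green going up
for u in(30,100,150,200,250,300):
    g=[v for v in range(120,400) if f[v,u,1]-f[v,u,2]>15];print(u,min(g),onz(u,min(g),71),max(g),onz(u,max(g),71))
E
```

```text
stop near face top [array([395. , 115.8,  46. ]), array([398.8, 116.4,  46. ]), array([403.7, 116.1,  46. ])]
nose 339 [423.9 118.2  71. ]
nose 339 [427.7 118.3  71. ]
nose 340 [431.5 118.9  71. ]
nose 339 [437.4 118.6  71. ]
stop far edge [437.4 129.2  46. ] bar [429.3 111.  106. ]
30 152 [399.7 -17.   71. ] 391 [526.9 -46.7  71. ]
100 149 [397.9  13.5  71. ] 383 [520.9  -7.9  71. ]
150 155 [400.   34.7  71. ] 378 [517.1  19.4  71. ]
200 155 [399.6  56.4  71. ] 361 [505.8  47.   71. ]
250 149 [396.7  78.1  71. ] 359 [504.   73.3  71. ]
300 149 [396.3  99.7  71. ] 292 [464.6  99.5  71. ]
```

View pics/w5.png

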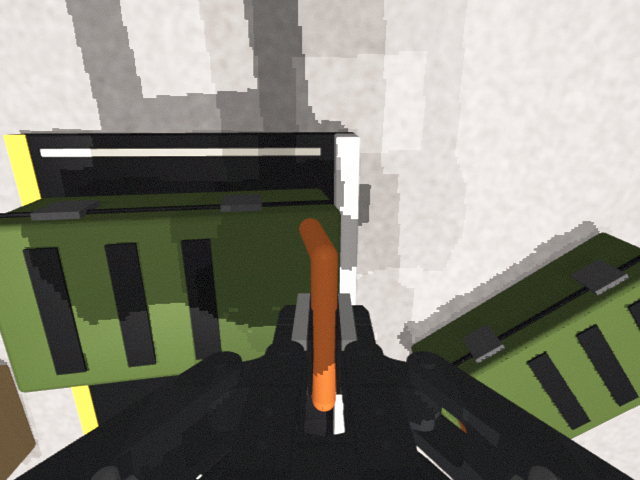

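The posts lean: the bar is about 6–7 mm ahead of its bases, so the nose is on the stop and the forward pull at bar height is raising the tail. I'll ease back so the case settles level, then release and seat it from the tail face.

{"name": "move_arm", "arguments": {"moves": [[0, [0, -2, 0], [0, 0, 0]], [0, [0, -4, 0], [0, 0, 0]], [0, [0, -6, 0], [0, 0, 0]], [0, [0, -7, 0], [0, 0, 0]], [0, [0, -7, 0], [0, 0, 0]]]}}

```text
time: 10.92
eef_pos: [462.4, 106.0, 116.9]
tcp_rot: [-0.009, 1.0, -0.0, 0.001]
force: [0.3, -4.9, 7.8]
finger_gap: 0.097
grasp_force: 41.3
```

```bash
cat > n.py <<'E'
from station import *
import numpy as np
from scipy.spatial.transform import Rotation as R
s=get_state();c=camera("wrist");r=R.from_quat(s['tcp_rot']).as_matrix();M=c['tool_from_camera']
def onz(u,v,z):
    k=np.linalg.inv(c['K'])@[u,v,1];d=r@M[:3,:3]@[k[0],-k[1],-k[2]];o=r@M[:3,3]+s['eef_pos'];return (o+d*(z-o[2])/d[2]).round(1)
f=c["frame"].astype(int)
print(s['time'],s['eef_pos'],s['force'])
print("stop",[onz(next(u for u in range(320,400) if f[v,u].min()>150),v,46) for v in(142,150)])
for v in(215,222,228,240):
    u=max(u for u in range(300,375) if f[v,u,1]-f[v,u,2]>15 and f[v,u,1]>f[v,u,0]);print("nose",u,onz(u+1,v,71))
for v in(218,225,232,245,260,275):
    o=[u for u in range(270,380) if f[v,u,0]-f[v,u,1]>35];print("orange",v,o and (min(o),max(o)))
E
python3 n.py
```

```text
10.925 [462.37262403 106.01474638 116.8679475 ] [ 0.27780586 -4.87819513  7.80812142]
stop [array([394.9, 115.8,  46. ]), array([399. , 101.6,  46. ])]
nose 346 [425.3 114.5  71. ]
nose 345 [428.6 114.2  71. ]
nose 345 [431.5 114.3  71. ]
nose 345 [437.3 114.5  71. ]
orange 218 (313, 317)
orange 225 (305, 325)
orange 232 (305, 328)
orange 245 (308, 333)
orange 260 (310, 337)
orange 275 (311, 336)
```

{"name": "move_arm", "arguments": {"moves": [[0, [0, -3, 0], [0, 0, 0]], [0, [0, -6, 0], [0, 0, 0]], [0, [0, -9, 0], [0, 0, 0]], [0, [0, -11, 0], [0, 0, 0]], [0, [0, -11, 0], [0, 0, 0]]]}}

```text
time: 11.6
eef_pos: [461.9, 95.8, 115.6]
tcp_rot: [-0.009, 1.0, 0.001, 0.001]
force: [2.8, 3.2, 3.8]
finger_gap: 0.096
grasp_force: 41.3
```

```bash
python3 n.py
```

```text
11.6 [461.85449161  95.80080045 115.64517932] [2.79409898 3.18715496 3.75488336]
stop [array([394., 116.,  46.]), array([398.3,  91.6,  46. ])]
nose 355 [424.4 108.4  71. ]
nose 356 [427.6 109.   71. ]
nose 355 [430.5 108.7  71. ]
nose 355 [436.3 109.   71. ]
orange 218 (323, 324)
orange 225 (314, 333)
orange 232 (313, 334)
orange 245 (311, 335)
orange 260 (310, 336)
orange 275 (311, 336)
```

{"name": "move_arm", "arguments": {"moves": [[50, [0, 0, 0], [0, 0, 0]], [50, [0, 0, 0], [0, 0, 0]], [50, [0, 0, 15], [0, 0, 0]], [50, [0, 0, 40], [0, 0, 0]], [50, [0, 0, 65], [0, 0, 0]]]}}

```text
time: 12.28
eef_pos: [461.2, 94.9, 181.6]
tcp_rot: [-0.009, 1.0, -0.0, -0.0]
force: [0.1, -1.0, 0.4]
finger_gap: 0.586
grasp_force: 0.0
```

```bash
python3 - <<'E'
import sys
exec(open('n.py').read().split("print(s['time']")[0])
import cv2
print(s['eef_pos'],s['force']);cv2.imwrite("pics/w6.png",c["frame"][:,:,::-1])
# fit rectangle to the lid's green (target blob under camera)
hsv=cv2.cvtColor(c["frame"],cv2.COLOR_RGB2HSV)
m=cv2.inRange(hsv,(32,70,40),(50,255,255));cv2.imwrite("pics/m6.png",m)
E
```

```text
[461.18612062  94.93897494 181.62843696] [ 0.08922591 -0.97320685  0.42374173]
```

View pics/w6.png

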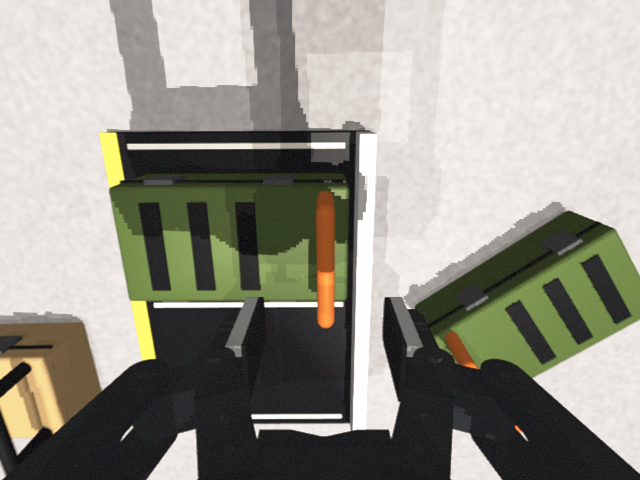

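The wrist view shows the case level and free: lid corners at (110,187), (349,181), (347,298) and (132,302), lane lines at rows 146 and 304, and the stop's near edge at column ~356. There is a small gap left to the stop.

```bash
python3 - <<'E'
exec(open('n.py').read().split("print(s['time']")[0])
for n,z,ps in[("lid TL,TR,BR,BL",71,[(110,187),(349,181),(347,298),(132,302)]),("outer line",16,[(127,147),(345,146)]),("inner",16,[(155,304),(343,304)]),("stop near",46,[(358,140),(352,425)]),("bar ends",106,[(325,195),(326,325)]),("thr edge",16,[(101,135),(145,358)])]:
    print(n,[onz(*p,z)[:2] for p in ps])
E
```

```text
lid TL,TR,BR,BL [array([429.7, -41.6]), array([423.3, 108.8]), array([505.4, 110.6]), array([511.1, -39.9])]
outer line [array([410.5, -55.4]), array([406.9, 108.7])]
inner [array([543.4, -51.5]), array([540.6, 111.7])]
stop near [array([400.1, 115.5]), array([643.9, 121.7])]
bar ends [array([424.8,  93.7]), array([505.3,  95.8])]
thr edge [array([402. , -73.4]), array([599.5, -67.8])]
```

{"name": "move_arm", "arguments": {"moves": [[0, [0, -40, 10], [0, 0, 0]], [0, [1, -85, 10], [0, 0, 0]], [0, [2, -130, 10], [0, 0, 0]], [0, [2, -175, 10], [0, 0, 0]], [0, [2, -187, 0], [0, 0, 0]]]}}

```text
time: 13.0
eef_pos: [463.4, -94.0, 180.3]
tcp_rot: [-0.008, 1.0, -0.0, 0.0]
force: [-0.6, 0.3, -1.2]
finger_gap: 0.003
grasp_force: 0.0
```

{"name": "move_arm", "arguments": {"moves": [[0, [0, 0, -45], [0, 0, 0]], [0, [0, 0, -90], [0, 0, 0]], [0, [0, 0, -115], [0, 0, 0]], [0, [0, 0, -122], [0, 0, 0]], [0, [0, 0, -122], [0, 0, 0]]]}}

```text
time: 13.62
eef_pos: [463.2, -91.5, 58.1]
tcp_rot: [-0.01, 1.0, 0.0, -0.0]
force: [0.3, 0.0, 1.1]
finger_gap: -0.003
grasp_force: 0.0
```

{"name": "move_arm", "arguments": {"moves": [[0, [0, 6, 0], [0, 0, 0]], [0, [0, 12, 0], [0, 0, 0]], [0, [0, 18, 0], [0, 0, 0]], [0, [0, 22, 0], [0, 0, 0]], [0, [0, 25, 0], [0, 0, 0]]]}}

```text
time: 14.25
eef_pos: [463.4, -66.6, 58.4]
tcp_rot: [-0.01, 1.0, -0.0, 0.0]
force: [0.1, 0.0, 0.9]
finger_gap: -0.002
grasp_force: 0.0
```

{"name": "move_arm", "arguments": {"moves": [[0, [0, 2, 0], [0, 0, 0]], [0, [0, 4, 0], [0, 0, 0]], [0, [0, 6, 0], [0, 0, 0]], [0, [0, 8, 0], [0, 0, 0]], [0, [0, 10, 0], [0, 0, 0]]]}}

```text
time: 14.88
eef_pos: [463.4, -56.9, 58.3]
tcp_rot: [-0.009, 1.0, 0.0, -0.0]
force: [-0.1, -0.3, 0.7]
finger_gap: 0.003
grasp_force: 0.0
```

{"name": "move_arm", "arguments": {"moves": [[0, [0, 1, 0], [0, 0, 0]], [0, [0, 2, 0], [0, 0, 0]], [0, [0, 3, 0], [0, 0, 0]], [0, [0, 4, 0], [0, 0, 0]]]}}

```text
time: 15.38
eef_pos: [463.5, -53.2, 58.4]
tcp_rot: [-0.01, 1.0, -0.0, 0.0]
force: [0.9, -3.2, -0.2]
finger_gap: -0.001
grasp_force: 1.7
```

{"name": "move_arm", "arguments": {"moves": [[0, [0, 1, 0], [0, 0, 0]], [0, [0, 2, 0], [0, 0, 0]], [0, [0, 3, 0], [0, 0, 0]], [0, [0, 4, 0], [0, 0, 0]]]}}

```text
time: 15.88
eef_pos: [463.5, -49.0, 58.4]
tcp_rot: [-0.009, 1.0, -0.0, 0.0]
force: [0.3, -2.6, 0.4]
finger_gap: 0.001
grasp_force: 1.8
```

{"name": "move_arm", "arguments": {"moves": [[0, [0, 1, 0], [0, 0, 0]], [0, [0, 2, 0], [0, 0, 0]], [0, [0, 2, 0], [0, 0, 0]]]}}

```text
time: 16.25
eef_pos: [463.4, -46.8, 58.4]
tcp_rot: [-0.009, 1.0, 0.0, 0.0]
force: [-0.7, -2.5, 0.7]
finger_gap: -0.001
grasp_force: 1.5
```

{"name": "move_arm", "arguments": {"moves": [[0, [0, 1, 0], [0, 0, 0]], [0, [0, 1, 0], [0, 0, 0]]]}}

```text
time: 16.5
eef_pos: [463.4, -45.9, 58.4]
tcp_rot: [-0.009, 1.0, 0.0, 0.0]
force: [0.4, -3.2, 0.4]
finger_gap: 0.001
grasp_force: 1.7
```

{"name": "move_arm", "arguments": {"moves": [[0, [0, 1, 0], [0, 0, 0]], [0, [0, 1, 0], [0, 0, 0]]]}}

```text
time: 16.75
eef_pos: [463.7, -45.6, 58.4]
tcp_rot: [-0.01, 1.0, -0.001, 0.0]
force: [1.3, -6.0, -1.2]
finger_gap: 0.002
grasp_force: 3.2
```

{"name": "move_arm", "arguments": {"moves": [[0, [0, 1, 0], [0, 0, 0]], [0, [0, 1, 0], [0, 0, 0]]]}}

```text
time: 17.0
eef_pos: [463.9, -45.5, 58.7]
tcp_rot: [-0.01, 1.0, -0.002, 0.001]
force: [0.3, -9.2, -0.5]
finger_gap: 0.001
grasp_force: 5.1
```

{"name": "move_arm", "arguments": {"moves": [[0, [0, 1, 0], [0, 0, 0]], [0, [0, 2, 0], [0, 0, 0]], [0, [0, 3, 0], [0, 0, 0]], [0, [0, 3, 0], [0, 0, 0]]]}}

```text
time: 17.5
eef_pos: [464.1, -45.2, 59.3]
tcp_rot: [-0.01, 1.0, -0.005, 0.001]
force: [-1.4, -20.6, 1.4]
finger_gap: 0.0
grasp_force: 10.9
```

{"name": "move_arm", "arguments": {"moves": [[0, [0, -8, 0], [0, 0, 0]], [0, [0, -25, 0], [0, 0, 0]], [0, [0, -45, 10], [0, 0, 0]], [0, [0, -50, 60], [0, 0, 0]], [0, [0, -50, 110], [0, 0, 0]]]}}

```text
time: 18.12
eef_pos: [462.7, -91.4, 168.7]
tcp_rot: [-0.009, 1.0, 0.001, -0.001]
force: [0.7, -0.8, 0.2]
finger_gap: 0.004
grasp_force: 0.0
```

{"name": "move_arm", "arguments": {"moves": [[0, [0, 0, 50], [0, 0, 0]], [0, [0, 40, 60], [0, 0, 0]], [0, [0, 90, 60], [0, 0, 0]], [0, [0, 120, 60], [0, 0, 0]], [0, [0, 120, 60], [0, 0, 0]]]}}

```text
time: 18.75
eef_pos: [463.1, 30.3, 228.0]
tcp_rot: [-0.011, 1.0, 0.0, -0.0]
force: [-0.0, -0.4, 0.1]
finger_gap: 0.002
grasp_force: 0.0
```

```bash
python3 - <<'E'
exec(open('n.py').read().split("print(s['time']")[0])
import cv2
print(s['time'],s['eef_pos'],s['force'])
# lid edges: fit lines to green boundary
g=((f[:,:,1]-f[:,:,2]>15)&(f[:,:,1]>f[:,:,0])).astype(np.uint8)
# orange mask included (bar over lid)
n,l,st,ce=cv2.connectedComponentsWithStats(cv2.morphologyEx(g,cv2.MORPH_CLOSE,np.ones((15,15))))
for i in range(1,n):
    if st[i,4]>2000:
        pts=np.argwhere(l==i)[:,::-1].astype(np.float32);w=np.array([onz(u,v,71)[:2] for u,v in pts[::7]],np.float32)
        print(st[i],cv2.minAreaRect(w))
for v in(200,220,240,260,280):
    row=[u for u in range(640) if g[v,u]];print(v,row and (min(row),max(row),onz(min(row),v,71)[:2],onz(max(row)+1,v,71)[:2]))
w=(f.min(2)>225)
for v in(140,200,220,240,260,300,340):
    print(v,[(a) for a in range(300,639) if w[v,a]!=w[v,a+1]][:8])
E
```

```text
18.75 [463.10532998  30.30458534 228.02981379] [-0.04801914 -0.37023847  0.09220665]
[  241   165   201   118 16907] ((464.92724609375, 41.553462982177734), (94.04544067382812, 148.5293426513672), 1.117892861366272)
[  468   199   172   169 16947] ((510.7237548828125, 231.79676818847656), (105.09519958496094, 135.5127410888672), 37.470367431640625)
200 (242, 611, array([445.6, -33. ]), array([439.9, 245.8]))
220 (244, 639, array([461.2, -32.2]), array([455. , 271.4]))
240 (245, 624, array([477.5, -32.2]), array([471.3, 264.4]))
260 (246, 631, array([494.3, -32.1]), array([487.9, 274.6]))
280 (472, 639, array([507.9, 150. ]), array([505.1, 286. ]))
140 [302, 416, 436, 452, 453, 454, 457, 465]
200 [442, 445, 451, 452, 459, 464, 465, 472]
220 [440, 443, 444, 445, 446, 447, 451, 454]
240 [438, 446, 459, 460, 467, 471, 472, 487]
260 [436, 447, 450, 462, 463, 464, 470, 473]
300 [421, 435, 437, 444, 451, 453, 459, 461]
340 [418, 435, 437, 439, 440, 441, 443, 445]
```

The case is home: tail at y≈-32, heading 1.1° which matches the lane, and the force rose to 20 N against the stop. The gripper is clear, so I'm handing in.

```bash
python3 -c "
from station import *
print(finish_job())"
```

```text
the job is handed in; nothing more can be done
None
```

The green case is home against the metal stop, straight in its lane by the last measurement, and released; I never touched the tan case. On the first slide, pulling by the handle pitched the nose down and lifted the tail 20–30 mm, so I eased it back level and finished by pushing the tail. The job was handed in at about 19 s, and no verdict came back.

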